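Load the last lens module and close the carrier tray

ROBOT

A 7-joint arm with a two-finger parallel gripper is mounted at the origin on the work surface. World frame = base frame: x ahead of the robot, y to its left, z up, the work surface at z = 0. Lengths are in m, angles in rad, forces in N, time in s.
With the tool pointing down it reaches from about 0.425 to 0.95 m from the base axis. Payload 4.7 kg.
Tool frame: the origin (TCP) lies at the very end of the fingers, on their centre line; the grasp point (between the pads) lies 19 mm behind it; z points along the fingers, y is the direction in which the jaws open and shut (so a half turn about z gives the same grasp; the last joint's range is limited). The gripper opens to 85 mm and grips with 20 to 120 N. Pads are 22 mm wide; open, the fingers measure 114 mm over their backs; the gripper's body (76 mm by 85 mm) begins 54 mm behind the grasp point. The pads swing forward as they close: fully open they stand 13 mm farther back than shut.
Start: joints at [1.28, 0.469, -0.049, 1.532, 0.024, 1.141, -0.082], TCP at [0.175, -0.652, 0.231] pointing down, gripper open.
Joint ranges: [-2.59, 2.59], [-0.33, 1.99], [-1.39, 1.29], [0.1, 2.45], [-1.04, 4.18], [0.21, 1.99], [-2.66, 2.66]. Speed limits (rad/s): [2.57, 2.57, 3.14, 3.14, 3.14, 3.14, 3.14].

INTERFACE

Orientations are given as a rotation vector (axis times angle).
In Python, from plant import ctrl gives the robot as it stands.
- The arm moves only by the tool jog_arm, never from a script. Its argument "plan" is one flat list of numbers, 4 for each row, row after row: the shift along the tool's x, y, z in mm, then the turn about the tool's z in degrees. A call has exactly 10 rows; each row is the pose to reach, as a shift and turn from the pose measured when the call began, along the tool's axes at that moment; what a row does not reach only later rows make up. A row lasts 1/8 s, in which the tool goes at most 62.5 mm and 10.7 degrees, less where a joint would pass 70% of its speed; a pose out of reach is approached as far as the arm can. A call with a gripper value outside its range is refused whole. "grip" is the opening, from 0 (shut) to 1 (fully open), set as the call begins (left out, the last holds). The fingers move at their own pace and stop on an object; "newtons" is the grip in N (left out, the last holds). Time passes only in rows, so rows that repeat a pose let the fingers close, or fill a call up. It gives the time, the measured TCP pose, the force and the opening at its end, in the units of the state.
- ctrl.get_state(): the state, without advancing time (a new reading comes with each control period).
- ctrl.read_camera(name): name is "scene" or "top"; returns (picture, depth): 420x560x3 uint8, red, green, blue; 420x560 float32, m along the optical axis (not along the pixel's ray), 0 where there is no reading.
- ctrl.camera_params(name): a dict with "camera_matrix" (3x3 intrinsics, pixels), "k1" (the pictures are not rectified: a ray, as slopes to the right and down, at radius r is drawn at 1 + k1 r^2 times it, then the intrinsics apply), "extrinsics" (4x4, takes a point from world to camera coordinates). Camera axes: x right, y down, z forward; pixel columns grow to the right and rows downward; lengths in m; the calibration is good to about 2 mm. A picture is of the moment at which its call begins. camera_params takes no time and is no camera call.
- ctrl.finish_job(): hands the job in, once; it reports no verdict.
The state is a dict: "time": time; "qpos": joint angles; "joint_velocities": joint speeds; "joint_torque": joint torques, N m; "tool_pos": TCP position; "eef_rot": TCP orientation; "contact_force": force on the tool from outside, world axes, zero at the start; "wrist_torque": the same for the moment, N m; "opening": opening from 0.0 (shut) to 1.0 (fully open).
Only numpy, scipy, OpenCV 4.12 (cv2) and the standard library are available. Lean on these libraries where they do the work, as an engineer would, in place of code of your own. Each camera call takes 0.05 s, during which the arm holds its last target.

TASK

Finish packing the black carrier tray: stand the loose lens module, the one with the round brass base, upright in the tray's empty compartment, then put the big black lid on so that it sits fully down and covers the tray. Set both down rather than dropping them.

Things in the scene. Friction and masses are not known exactly. Their poses are not given: they have to be found in the camera images.
- tray: Black open tray fixed to the bench, outside 226 (its x) x 148 (its y) x 64 mm high; walls and floor 4 mm. Origin: centre of its underside, z up. Three 69 x 73 mm compartments along x, centred at x = -72, 0, 72 mm, y = 0, parted by low ridges (tops 16 mm above the underside). Two hold modules like the loose one. Fingers closing along its y have 70 mm to each wall; along x neighbours are near.
- pocket: Flat blue disc, 44 mm across and 0.6 mm thick, stuck on the floor of the tray's empty compartment. Origin: the centre of that compartment, on the tray's floor (4 mm above the bench). Its yaw means nothing.
- module: Loose lens module standing on the bench: round brass base 52 mm across, 12 mm high, then a black barrel 30 mm across up to 46 mm; about 150 g. Origin: centre of its underside, z up; round, so yaw means nothing. Take it by the barrel. (The lamp head with a square aluminium base and orange barrel is not wanted.)
- lid: Loose black lid on the bench, right way up, ~300 g: plate 250 (its x) x 172 (y) mm, 8 to 14 mm above the origin, which is the centre of its underside (foot of ribs that fit inside the tray's mouth, 9 mm play). Grey fin handle on top, centred: 90 mm along x, 18 mm thick along y, 14 to 50 mm up; pinch it. On the tray: long sides together, either way round, plate on rim, origin 56 mm above the tray's.

How it is judged:
On the way:
1. the module stands in the empty compartment, let go, before the lid goes on (horizontal distance between module and pocket below 0.025 m and z of module in the frame of tray below 0.009 m and angle between module's own z axis and vertical below 0.15 rad and contact force between the fingers and module below 0.1 N), for 0.2 s.
At the end, for the whole second after the job is handed in: Module upright (8 degrees) on the floor of the compartment that was empty, within 25 mm of its centre; lid on the rim all round (origin at most 58.5 mm above the tray's, within 2 degrees of level), centred within 16 mm each way, aligned within 12 degrees; both at rest (horizontal distance between module and pocket below 0.025 m and z of module in the frame of tray below 0.009 m and angle between module's own z axis and vertical below 0.15 rad and x of lid in the frame of tray between -0.016 and 0.016 m and y of lid in the frame of tray between -0.016 and 0.016 m and z of lid in the frame of tray below 0.0585 m and angle between lid's own z axis and vertical below 0.035 rad and angle between the x axis of lid and the x axis of tray, either way round below 0.21 rad and linear speed of each of lid, module below 0.02 m/s); the robot touches nothing.
It fails at once if the lid falls freely faster than 0.9 m/s (dropped from about 40 mm or more) (linear speed of lid above 0.9 m/s and contact force between the fingers and lid below 0.1 N).
It fails at once if the module falls freely faster than 0.9 m/s (dropped from about 40 mm or more) (linear speed of module above 0.9 m/s and contact force between the fingers and module below 0.1 N).
It also fails if it takes over 58 s, if anything falls off the work surface, if the arm or the gripper's body presses on something with over 40 N, if the wrist force passes 120 N, or if a joint passes its speed limit or range.

## Working session

There is one attempt and no reset: what is moved stays moved. The work goes in short steps, Python scripts to look and compute and a tool call to move; the robot and the scene stay as the last step left them, time stands still between calls to the robot, and variables do not carry over. Pictures are saved under pics/ and viewed, and the job is handed in when it is done.

Besides the shell and the picture viewer there is one more tool, called after ">>>" by a JSON object that holds its "fn" and its "kwargs". jog_arm: Moves the arm, as the interface text tells. Its arguments: {"type":"object","properties":{"plan":{"type":"array","items":{"type":"number"}},"grip":{"type":"number"},"newtons":{"type":"number"}},"required":["plan"]}

```bash
ls; mkdir -p pics; cat > h.py <<'E'
import numpy as np, cv2
from plant import ctrl
def grab(n,tag):
    p,d=ctrl.read_camera(n); np.savez(f'pics/{tag}.npz',p=p,d=d); cv2.imwrite(f'pics/{tag}.png',p[:,:,::-1]); return p,d
def ray(n,uv):
    c=ctrl.camera_params(n);K=np.array(c['camera_matrix'],float);E=np.array(c['extrinsics'])
    uv=np.atleast_2d(np.asarray(uv,float)).reshape(-1,2)
    m=cv2.undistortPoints(uv.reshape(-1,1,2),K,np.array([c['k1'],0,0,0.])).reshape(-1,2)
    R=E[:3,:3];t=E[:3,3]
    return -R.T@t, np.c_[m,np.ones(len(m))]@R   # dirs scaled so depth multiplies
def on_z(n,uv,z):
    o,d=ray(n,uv); return o+d*((z-o[2])/d[:,2])[:,None]
def at_depth(n,uv,dep):
    o,d=ray(n,uv); return o+d*np.asarray(dep).reshape(-1,1)
def cloud(n,d):
    v,u=np.mgrid[:420,:560]; P=at_depth(n,np.c_[u.ravel(),v.ravel()],d.ravel()); return P.reshape(420,560,3)
E
python3 - <<'E'
from h import *
np.set_printoptions(precision=4,suppress=True)
print(ctrl.get_state())
for n in('scene','top'):
    print(ctrl.camera_params(n)); grab(n,n+'0')
E
```

```text
pics
{'time': 0.0, 'qpos': array([ 1.2801,  0.4694, -0.0486,  1.5337,  0.0241,  1.141 , -0.0823]), 'joint_velocities': array([ 0.0004, -0.002 , -0.002 , -0.0014, -0.0003,  0.0004,  0.0021]), 'joint_torque': array([  0.0006, -51.0311,  -0.0464, -23.7716,   0.0107,   0.0075,
         0.    ]), 'tool_pos': array([ 0.1746, -0.6514,  0.2303]), 'eef_rot': array([-3.1128, -0.4099,  0.0005]), 'contact_force': array([ 0.1502, -0.3362, -0.1372]), 'wrist_torque': array([0.021 , 0.0264, 0.0066]), 'opening': 1.003348983110502}
{'camera_matrix': array([[390.4183,   0.    , 280.5087],
       [  0.    , 390.4183, 208.5411],
       [  0.    ,   0.    ,   1.    ]]), 'k1': 0.0010813878709274958, 'extrinsics': array([[-0.1227,  0.9924, -0.0081,  0.132 ],
       [ 0.5661,  0.0633, -0.8219, -0.2906],
       [-0.8152, -0.1055, -0.5696,  1.1988],
       [ 0.    ,  0.    ,  0.    ,  1.    ]])}
{'camera_matrix': array([[471.946 ,   0.    , 278.9948],
       [  0.    , 471.946 , 206.5336],
       [  0.    ,   0.    ,   1.    ]]), 'k1': -0.09320029232676857, 'extrinsics': array([[ 0.0253, -0.9996,  0.0135, -0.0689],
       [-0.9938, -0.0266, -0.1077,  0.526 ],
       [ 0.108 , -0.0107, -0.9941,  0.9853],
       [ 0.    ,  0.    ,  0.    ,  1.    ]])}
```

View pics/scene0.png

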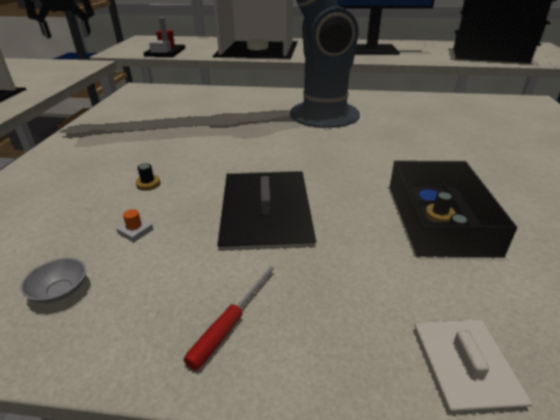

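View pics/top0.png

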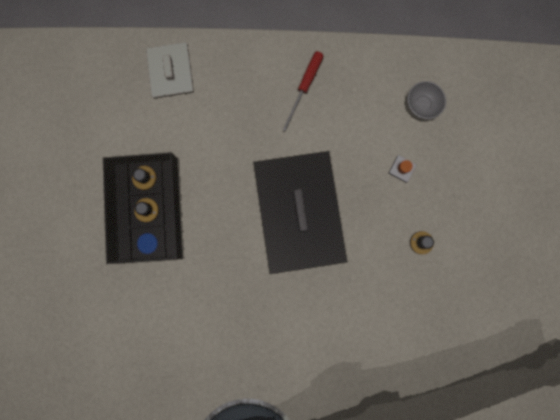

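The scene view shows the loose brass module at about (147,178), the lid at (266,207), the tray at (447,207) and the blue disc at (429,196). In the top view the module base is at (422,243) with its barrel top at (428,242). The lid is at (300,211), with its fin running from (297,190) to (304,230). The tray is at (143,208) and the disc at (147,243).

```bash
cat > meas.py <<'E'
from h import *
np.set_printoptions(precision=4,suppress=True)
def big(m):
    n,l,s,c=cv2.connectedComponentsWithStats(m.astype(np.uint8)); i=1+np.argmax(s[1:,4]); return l==i
def box(x0,y0,x1,y1):
    m=np.zeros((420,560),bool); m[y0:y1,x0:x1]=1; return m
def cen(m): v,u=np.nonzero(m); return np.array([u.mean(),v.mean()])
D={n:np.load(f'pics/{n}0.npz') for n in('scene','top')}
C={n:cloud(n,D[n]['d']) for n in D}
H={n:cv2.cvtColor(D[n]['p'],cv2.COLOR_RGB2HSV) for n in D}
for n in D: print(n,'bench z', np.median(C[n][(D[n]['d']>0)&box(200,280,260,320)],axis=0), 'zero depth',(D[n]['d']==0).sum())
# blue disc
for n in D:
    h=H[n]; m=big((h[...,0]>100)&(h[...,0]<130)&(h[...,1]>120)&(box(380,150,520,260) if n=='scene' else box(90,140,200,280)))
    print('disc',n,m.sum(),cen(m),'z0.0046:',on_z(n,cen(m),0.0046)[0],'cloud',np.median(C[n][m],axis=0))
# module
for n,b in(('scene',box(125,150,175,200)),('top',box(400,220,450,265))):
    h=H[n]; z=C[n][...,2]
    m=big((h[...,0]>10)&(h[...,0]<30)&(h[...,1]>130)&b)
    P=C[n][m]; print('brass',n,m.sum(),cen(m),np.median(P,axis=0),np.percentile(P[:,2],[5,50,95]))
    t=b&(z>0.035)&(z<.08); P=C[n][t]; print('  high',t.sum(),cen(t),np.median(P,axis=0),'mean',P.mean(0),np.percentile(P[:,2],[5,50,95]))
# lid
for n,b in(('scene',box(210,160,325,255)),('top',box(245,140,355,280))):
    g=D[n]['p'].max(2); z=C[n][...,2]
    t=big(b&(z>0.030)&(z<.09)); P=C[n][t];top=P[P[:,2]>np.percentile(P[:,2],50)-.004]
    r=cv2.minAreaRect((top[:,:2]*1000).astype(np.float32)); print('fin',n,t.sum(),cen(t),np.percentile(P[:,2],[5,50,95]),r)
    m=big(b&(g<90)); cs,_=cv2.findContours(m.astype(np.uint8),0,1); c=max(cs,key=cv2.contourArea)
    W=on_z(n,c.reshape(-1,2),.014)[:,:2]*1000; print('plate',n,cv2.minAreaRect(W.astype(np.float32)),'z',np.percentile(C[n][m&(z<.03)][:,2],[5,50,95]))
# tray
for n,b in(('scene',box(375,150,525,260)),('top',box(90,140,200,280))):
    z=C[n][...,2]; t=b&(z>0.055)&(z<.075); P=C[n][t]
    print('rim',n,t.sum(),cv2.minAreaRect((P[:,:2]*1000).astype(np.float32)),np.percentile(P[:,2],[5,50,95]))
E
python3 meas.py
```

```text
scene bench z [ 0.7689 -0.1129  0.0007] zero depth 943
top bench z [0.3249 0.0467 0.0003] zero depth 975
disc scene 180 [428.0333 194.4056] z0.0046: [0.4424 0.2306 0.0046] cloud [0.4428 0.2288 0.005 ]
disc top 310 [146.7968 242.9452] z0.0046: [0.4422 0.2321 0.0046] cloud [0.442  0.2323 0.005 ]
brass scene 188 [147.8032 183.0213] [ 0.4755 -0.36    0.0124] [0.0063 0.0124 0.0184]
  high 144 [144.5417 168.5139] [ 0.469  -0.3664  0.0454] mean [ 0.4669 -0.3668  0.0436] [0.0356 0.0454 0.0478]
brass top 61 [417.6393 247.9016] [ 0.444  -0.3598  0.0125] [0.0095 0.0125 0.0168]
  high 175 [426.1543 242.24  ] [ 0.4582 -0.3692  0.046 ] mean [ 0.4578 -0.3697  0.0457] [0.0389 0.046  0.0494]
fin scene 301 [264.9236 192.3189] [0.0334 0.0496 0.0513] ((524.8659057617188, -98.64315795898438), (89.60243225097656, 17.860679626464844), 9.475765228271484)
plate scene ((530.99267578125, -97.4591064453125), (263.0852355957031, 170.7821044921875), 9.946394920349121) z [0.0019 0.0144 0.0157]
fin top 377 [299.6764 209.7666] [0.0435 0.0496 0.0526] ((520.6509399414062, -99.08589935302734), (89.39818572998047, 17.951292037963867), 10.112472534179688)
plate top ((520.09765625, -100.37256622314453), (249.91958618164062, 171.29286193847656), 9.956357955932617) z [0.011  0.0141 0.0172]
rim scene 1673 ((518.1702880859375, 239.06936645507812), (228.40135192871094, 149.6319122314453), 5.582289695739746) [0.0557 0.0616 0.065 ]
rim top 992 ((514.5874633789062, 237.62542724609375), (227.8597869873047, 149.7779083251953), 5.849723815917969) [0.0564 0.0633 0.0668]
```

```bash
cat >> h.py <<'E'
from scipy.spatial.transform import Rotation as Ro
def rel(pts):
    s=ctrl.get_state(); R=Ro.from_rotvec(s['eef_rot']).as_matrix(); x=R[:,0]; yaw=np.degrees(np.arctan2(x[1],x[0]))
    print('t',round(s['time'],2),'tcp',np.round(s['tool_pos'],4),'yaw',round(yaw,2),'zaxis',np.round(R[:,2],4),'F',np.round(s['contact_force'],2),'open',round(s['opening'],3))
    for p in pts:
        d=R.T@(np.array(p[:3])-s['tool_pos'])*1000; t=(yaw-p[3]+90)%180-90
        print(p,'->',np.round(d,1),'turn',round(t,1))
E
python3 - <<'E'
from meas import *
print('----')
for n,b in(('scene',box(125,150,175,200)),('top',box(400,220,450,265))):
    P=C[n][b&(C[n][...,2]>0.042)&(C[n][...,2]<.055)]; print(n,len(P),cv2.minEnclosingCircle((P[:,:2]*1000).astype(np.float32)),cv2.minAreaRect((P[:,:2]*1000).astype(np.float32)))
    h=H[n]; Q=C[n][b&(C[n][...,2]>0.006)&(C[n][...,2]<.06)]; print('  all',cv2.minAreaRect((Q[:,:2]*1000).astype(np.float32)))
x,y=.459,-.3685
rel([(x,y,.16,5.7),(x,y,.018,5.7)])
E
```

```text
scene bench z [ 0.7689 -0.1129  0.0007] zero depth 943
top bench z [0.3249 0.0467 0.0003] zero depth 975
disc scene 180 [428.0333 194.4056] z0.0046: [0.4424 0.2306 0.0046] cloud [0.4428 0.2288 0.005 ]
disc top 310 [146.7968 242.9452] z0.0046: [0.4422 0.2321 0.0046] cloud [0.442  0.2323 0.005 ]
brass scene 188 [147.8032 183.0213] [ 0.4755 -0.36    0.0124] [0.0063 0.0124 0.0184]
  high 144 [144.5417 168.5139] [ 0.469  -0.3664  0.0454] mean [ 0.4669 -0.3668  0.0436] [0.0356 0.0454 0.0478]
brass top 61 [417.6393 247.9016] [ 0.444  -0.3598  0.0125] [0.0095 0.0125 0.0168]
  high 175 [426.1543 242.24  ] [ 0.4582 -0.3692  0.046 ] mean [ 0.4578 -0.3697  0.0457] [0.0389 0.046  0.0494]
fin scene 301 [264.9236 192.3189] [0.0334 0.0496 0.0513] ((524.8659057617188, -98.64315795898438), (89.60243225097656, 17.860679626464844), 9.475765228271484)
plate scene ((530.99267578125, -97.4591064453125), (263.0852355957031, 170.7821044921875), 9.946394920349121) z [0.0019 0.0144 0.0157]
fin top 377 [299.6764 209.7666] [0.0435 0.0496 0.0526] ((520.6509399414062, -99.08589935302734), (89.39818572998047, 17.95
[... 546 characters left out ...]
68.8870544433594), (30.225671768188477, 29.848356246948242), 59.241336822509766)
  all ((465.9761962890625, -367.9869689941406), (45.974308013916016, 50.960479736328125), 26.97410774230957)
top 161 ((457.853759765625, -371.50390625), 15.746484756469727) ((457.32122802734375, -371.55499267578125), (27.65788459777832, 31.3775634765625), 0.7838790416717529)
  all ((465.05633544921875, -383.3683776855469), (51.841957092285156, 91.9592514038086), 27.726959228515625)
t 0.1 tcp [ 0.1746 -0.6515  0.2304] yaw 15.0 zaxis [-0.0005  0.0016 -1.    ] F [ 0.24 -0.1   0.85] open 1.0
(0.459, -0.3685, 0.16, 5.7) -> [ 348.  -199.6   70.7] turn 9.3
(0.459, -0.3685, 0.018, 5.7) -> [ 348.  -199.4  212.7] turn 9.3
```

>>> {"fn": "jog_arm", "kwargs": {"plan": [30,-17,5,1,70,-40,12,2,115,-66,22,3,160,-92,32,4,205,-118,42,6,250,-143,51,7,290,-166,60,8,325,-186,68,9.3,343,-196,71,9.3,348,-199,71,9.3], "grip": 1, "newtons": 40}}

```text
time: 1.35
tool_pos: [0.46, -0.3674, 0.1591]
eef_rot: [-3.134, -0.161, 0.002]
contact_force: [-0.3, -0.4, -0.2]
opening: 0.999
```

```bash
python3 - <<'E'
from h import *
grab('top','top1'); grab('scene','scene1')
x,y=.4595,-.3695
rel([(x,y,.16,5.7),(x,y,.018,5.7)])
E
```

```text
t 1.45 tcp [ 0.459  -0.3691  0.1596] yaw 5.73 zaxis [-0.001   0.0017 -1.    ] F [-1.22  0.55  0.96] open 1.001
(0.4595, -0.3695, 0.16, 5.7) -> [ 0.4  0.5 -0.4] turn 0.0
(0.4595, -0.3695, 0.018, 5.7) -> [  0.5   0.7 141.6] turn 0.0
```

View pics/scene1.png

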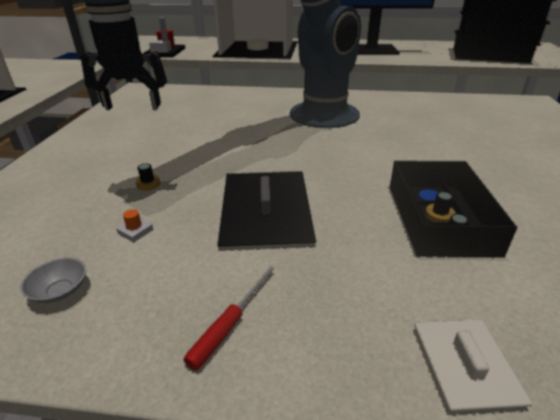

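>>> {"fn": "jog_arm", "kwargs": {"plan": [0,0,15,0,0,0,35,0,0,0,58,0,0,0,80,0,0,0,100,0,0,0,118,0,0,0,132,0,0,0,140,0,0,0,141,0,0,0,141,0]}}

```text
time: 2.7
tool_pos: [0.4593, -0.3691, 0.019]
eef_rot: [-3.137, -0.157, 0.0]
contact_force: [-0.8, 0.0, 0.1]
opening: 0.997
```

That picture shows the open gripper at about (125,85), above the module at (147,178), and nothing has been disturbed. Closing the fingers now.

>>> {"fn": "jog_arm", "kwargs": {"plan": [0,0,0,0,0,0,0,0,0,0,0,0,0,0,0,0,0,0,0,0,0,0,0,0,0,0,0,0,0,0,0,0,0,0,-5,0,0,0,-10,0], "grip": 0, "newtons": 40}}

```text
time: 3.95
tool_pos: [0.4587, -0.3685, 0.0286]
eef_rot: [-3.135, -0.157, 0.002]
contact_force: [0.1, -0.0, -1.5]
opening: 0.336
```

```bash
python3 - <<'E'
from h import *
grab('scene','scene2')
rel([])
E
```

```text
t 4.0 tcp [ 0.4593 -0.3689  0.0294] yaw 5.74 zaxis [-2.0e-04  1.3e-03 -1.0e+00] F [-0.37 -0.3  -1.86] open 0.339
```

View pics/scene2.png

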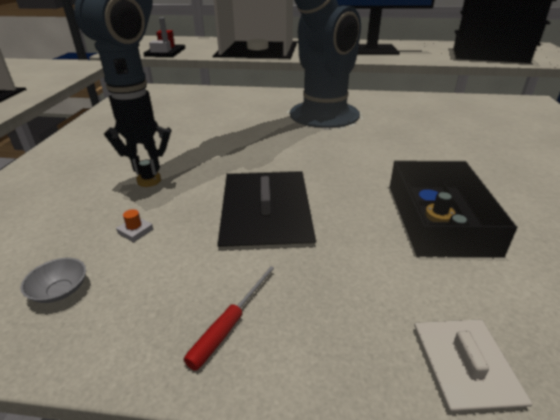

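The fingers hold the barrel at (147,170) with an opening of 28.6 mm, and the wrist reads about 1.5 N, which matches the module's weight. Next I'll lift and carry it.

```bash
python3 - <<'E'
from h import *
x,y=.4425,.2315
rel([(.51,-.1,.15,5.7),(x,y,.15,5.7),(x,y,.025,5.7)])
E
```

```text
t 4.0 tcp [ 0.4593 -0.3689  0.0294] yaw 5.74 zaxis [-2.0e-04  1.3e-03 -1.0e+00] F [-0.37 -0.3  -1.86] open 0.339
(0.51, -0.1, 0.15, 5.7) -> [  77.3 -262.6 -120.2] turn 0.0
(0.4425, 0.2315, 0.15, 5.7) -> [  43.3 -599.2 -119.8] turn 0.0
(0.4425, 0.2315, 0.025, 5.7) -> [  43.3 -599.     5.2] turn 0.0
```

>>> {"fn": "jog_arm", "kwargs": {"plan": [0,0,-20,0,0,0,-50,0,2,-2,-80,0,10,-20,-105,0,22,-55,-118,0,36,-95,-120,0,50,-140,-120,0,63,-185,-120,0,72,-228,-120,0,77,-262,-120,0]}}

```text
time: 5.25
tool_pos: [0.5096, -0.0983, 0.1497]
eef_rot: [-3.136, -0.16, 0.001]
contact_force: [0.1, 0.3, -1.7]
opening: 0.339
```

```bash
python3 - <<'E'
from h import *
x,y=.4425,.2315
rel([(x,y,.15,5.7),(x,y,.025,5.7)])
E
```

```text
t 5.25 tcp [ 0.5096 -0.0983  0.1497] yaw 5.84 zaxis [-5.0e-04  1.9e-03 -1.0e+00] F [ 0.12  0.27 -1.71] open 0.339
(0.4425, 0.2315, 0.15, 5.7) -> [-3.320e+01 -3.349e+02  3.000e-01] turn 0.1
(0.4425, 0.2315, 0.025, 5.7) -> [ -33.2 -334.7  125.3] turn 0.1
```

>>> {"fn": "jog_arm", "kwargs": {"plan": [-2,-30,0,0,-5,-72,0,0,-10,-118,0,0,-14,-164,0,0,-19,-210,0,0,-24,-252,0,0,-28,-288,0,0,-32,-315,0,0,-33,-330,0,0,-33,-335,0,0]}}

```text
time: 6.5
tool_pos: [0.4425, 0.2319, 0.1502]
eef_rot: [-3.136, -0.161, 0.001]
contact_force: [0.2, 0.1, -0.8]
opening: 0.339
```

```bash
python3 - <<'E'
from h import *
grab('top','top3');grab('scene','scene3')
x,y=.4425,.2315
rel([(x,y,.15,5.7),(x,y,.025,5.7)])
E
```

```text
t 6.6 tcp [0.4429 0.2311 0.1502] yaw 5.82 zaxis [-6.0e-04  1.4e-03 -1.0e+00] F [-0.46 -0.27 -1.87] open 0.335
(0.4425, 0.2315, 0.15, 5.7) -> [-0.3 -0.4  0.2] turn 0.1
(0.4425, 0.2315, 0.025, 5.7) -> [ -0.3  -0.2 125.2] turn 0.1
```

View pics/scene3.png

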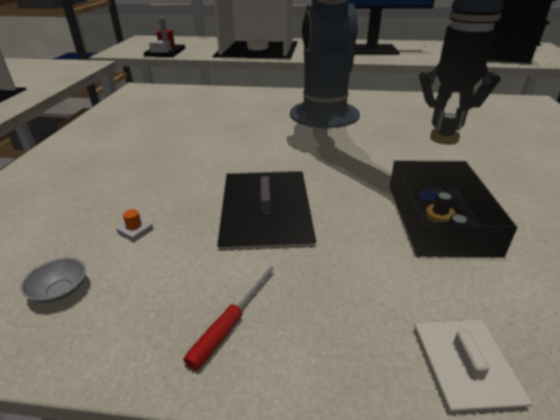

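View pics/top3.png

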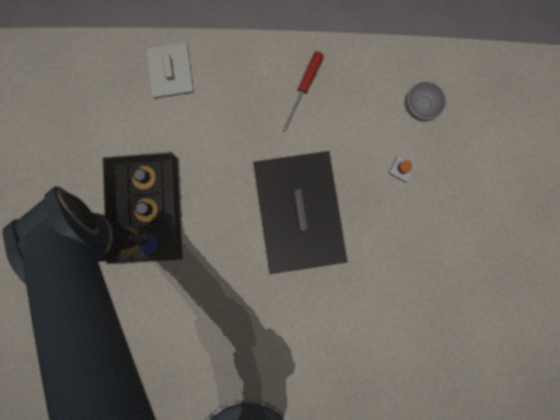

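The scene view shows the module hanging upright, its base at (446,136), above the empty compartment. I'll check its position under the tool from the saved pictures.

```bash
python3 - <<'E'
from h import *
a=np.load('pics/scene3.npz'); C=cloud('scene',a['d'])
h=cv2.cvtColor(a['p'],cv2.COLOR_RGB2HSV)
m=np.zeros((420,560),bool); m[122:150,425:465]=1
m&=(h[...,0]>8)&(h[...,0]<32)&(h[...,1]>90)&(C[...,2]>.1)&(C[...,2]<.17)
v,u=np.nonzero(m);print(m.sum(),u.min(),u.max(),v.min(),v.max(),C[m].min(0),C[m].max(0))
print(on_z('scene',[[u.mean(),v.mean()]],.138))
a=np.load('pics/top3.npz');C=cloud('top',a['d']);h=cv2.cvtColor(a['p'],cv2.COLOR_RGB2HSV)
m=np.zeros((420,560),bool); m[222:265,110:160]=1
m&=(C[...,2]>.12)&(C[...,2]<.16)
print(m.sum(),C[m].min(0),C[m].max(0))
E
```

```text
231 431 458 131 143 [0.4347914  0.20794864 0.13255521] [0.47161738 0.25403236 0.14725777]
[[0.45603372 0.23106916 0.138     ]]
153 [0.4167777  0.20763961 0.13345428] [0.46705457 0.24401807 0.15919416]
```

>>> {"fn": "jog_arm", "kwargs": {"plan": [0,0,10,0,0,0,28,0,0,0,48,0,0,0,68,0,0,0,86,0,0,0,101,0,0,0,112,0,0,0,119,0,0,0,123,0,0,0,125,0]}}

```text
time: 7.85
tool_pos: [0.443, 0.2315, 0.0252]
eef_rot: [-3.136, -0.159, 0.0]
contact_force: [1.1, -0.3, -2.1]
opening: 0.338
```

```bash
python3 - <<'E'
from h import *
rel([(.4425,.2315,.0235,5.7)])
E
```

```text
t 7.85 tcp [0.443  0.2315 0.0252] yaw 5.82 zaxis [-2.0e-04  1.7e-03 -1.0e+00] F [ 1.09 -0.33 -2.09] open 0.338
(0.4425, 0.2315, 0.0235, 5.7) -> [-0.4 -0.1  1.7] turn 0.1
```

>>> {"fn": "jog_arm", "kwargs": {"plan": [0,0,0.5,0,0,0,1,0,0,0,1.5,0,0,0,2,0,0,0,2.5,0,0,0,2.5,0,0,0,2.5,0,0,0,2.5,0,0,0,2.5,0,0,0,2.5,0]}}

```text
time: 9.1
tool_pos: [0.4431, 0.2315, 0.0235]
eef_rot: [-3.136, -0.159, -0.001]
contact_force: [-1.5, -0.7, 6.4]
opening: 0.334
```

The wrist force now reads 6.4 N upward, so the module is on the tray floor. I'll release it with a part opening.

>>> {"fn": "jog_arm", "kwargs": {"plan": [0,0,0,0,0,0,0,0,0,0,0,0,0,0,0,0,0,0,0,0,0,0,0,0,0,0,0,0,0,0,0,0,0,0,0,0,0,0,0,0], "grip": 0.7}}

```text
time: 10.35
tool_pos: [0.4431, 0.2315, 0.0235]
eef_rot: [-3.136, -0.159, -0.001]
contact_force: [-0.2, 0.9, -1.0]
opening: 0.701
```

>>> {"fn": "jog_arm", "kwargs": {"plan": [0,0,-5,0,0,0,-15,0,0,0,-30,0,0,0,-50,0,0,0,-75,0,0,0,-100,0,0,0,-122,0,0,0,-138,0,0,0,-145,0,0,0,-145,0]}}

```text
time: 11.6
tool_pos: [0.4431, 0.2313, 0.1688]
eef_rot: [-3.136, -0.159, -0.001]
contact_force: [-0.0, -0.4, -0.7]
opening: 0.7
```

```bash
python3 - <<'E'
from h import *
# lid fin mean of two views
rel([(.5225,-.099,.17,9.8),(.5225,-.099,.022,9.8)])
E
```

```text
t 11.6 tcp [0.4431 0.2313 0.1688] yaw 5.82 zaxis [ 8.0e-04  1.5e-03 -1.0e+00] F [-0.01 -0.43 -0.69] open 0.7
(0.5225, -0.099, 0.17, 9.8) -> [ 45.5 336.7  -1.7] turn -4.0
(0.5225, -0.099, 0.022, 9.8) -> [ 45.4 336.9 146.3] turn -4.0
```

>>> {"fn": "jog_arm", "kwargs": {"plan": [4,30,0,-0.5,10,75,0,-1,16,120,0,-1.5,22,165,0,-2,28,210,0,-2.5,34,252,0,-3,39,288,0,-3.5,43,315,0,-4,45,332,0,-4,45,337,0,-4]}}

```text
time: 12.85
tool_pos: [0.5217, -0.1, 0.1676]
eef_rot: [-3.128, -0.267, 0.001]
contact_force: [-0.1, 0.5, 0.6]
opening: 0.7
```

```bash
python3 - <<'E'
from h import *
for n in('top','scene'): grab(n,n+'4')
rel([(.5225,-.099,.17,9.8),(.5225,-.099,.020,9.8)])
for n in('top','scene'):
    a=np.load(f'pics/{n}4.npz');C=cloud(n,a['d']); z=C[...,2]
    c=np.linalg.norm(C[...,:2]-[.4425,.2315],axis=2)<.03
    P=C[c&(z>.043)&(z<.06)]; print(n,len(P),cv2.minAreaRect((P[:,:2]*1000).astype(np.float32)) if len(P) else '',np.percentile(P[:,2],[5,50,95]) if len(P) else '')
    s=a['p'][150:270,90:210] if n=='top' else a['p'][150:260,380:520]
    cv2.imwrite(f'pics/{n}4c.png',cv2.resize(np.clip(s.astype(float)*2,0,255).astype(np.uint8)[:,:,::-1],None,fx=4,fy=4))
E
```

```text
t 12.95 tcp [ 0.5217 -0.099   0.1679] yaw 9.84 zaxis [-2.e-04  2.e-03 -1.e+00] F [-0.    0.24  0.07] open 0.698
(0.5225, -0.099, 0.17, 9.8) -> [ 0.8  0.2 -2.1] turn 0.0
(0.5225, -0.099, 0.02, 9.8) -> [  0.8   0.5 147.9] turn 0.0
top 167 ((441.83795166015625, 230.71810913085938), (27.45978355407715, 30.39472198486328), 1.617596983909607) [0.04699556 0.05057618 0.05298668]
scene 136 ((446.4938049316406, 232.7309112548828), (28.308568954467773, 29.22577667236328), 19.648805618286133) [0.04362195 0.05007124 0.05162055]
```

View pics/top4c.png

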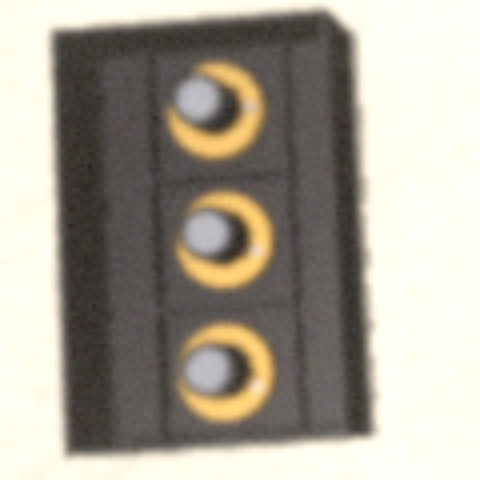

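View pics/scene4.png

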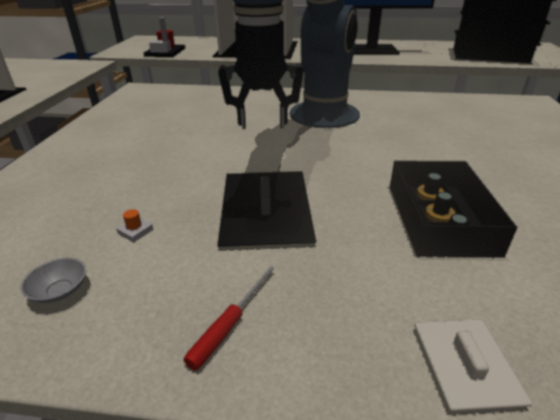

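The enlarged top view shows three modules upright in a row, with the new one at crop (225,372). Its top is 50 mm up, as expected, so it stands on the floor and centred on the disc. The scene view shows the gripper at (260,95), above the lid fin at (266,195). Going down onto the fin.

>>> {"fn": "jog_arm", "kwargs": {"plan": [0,0,12,0,0,0,32,0,0,0,54,0,0,0,76,0,0,0,97,0,0,0,115,0,0,0,130,0,0,0,141,0,0,0,147,0,0,0,148,0]}}

```text
time: 14.2
tool_pos: [0.5217, -0.0986, 0.0197]
eef_rot: [-3.128, -0.269, 0.0]
contact_force: [-0.5, 0.2, 0.2]
opening: 0.697
```

>>> {"fn": "jog_arm", "kwargs": {"plan": [0,0,0,0,0,0,0,0,0,0,0,0,0,0,0,0,0,0,0,0,0,0,0,0,0,0,0,0,0,0,0,0,0,0,0,0,0,0,0,0], "grip": 0, "newtons": 90}}

```text
time: 15.45
tool_pos: [0.5222, -0.0989, 0.0205]
eef_rot: [-3.129, -0.269, -0.002]
contact_force: [-1.3, -0.6, 5.8]
opening: 0.195
```

>>> {"fn": "jog_arm", "kwargs": {"plan": [0,0,-5,0,0,0,-15,0,0,0,-30,0,0,0,-50,0,0,0,-72,0,0,0,-95,0,0,0,-115,0,0,0,-130,0,0,0,-138,0,0,0,-140,0]}}

```text
time: 16.7
tool_pos: [0.522, -0.0991, 0.1608]
eef_rot: [-3.129, -0.269, -0.002]
contact_force: [0.5, -0.5, -2.7]
opening: 0.198
```

```bash
python3 - <<'E'
from h import *
grab('scene','scene5')
# tray centre: mean of views
rel([(.5163,.2383,.16,5.7),(.5163,.2383,.076,5.7)])
E
```

```text
t 16.75 tcp [ 0.5219 -0.0991  0.1606] yaw 9.84 zaxis [ 7.0e-04  1.6e-03 -1.0e+00] F [-0.17 -0.52 -3.71] open 0.196
(0.5163, 0.2383, 0.16, 5.7) -> [  52.1 -333.4    1.1] turn 4.1
(0.5163, 0.2383, 0.076, 5.7) -> [  52.  -333.2   85.1] turn 4.1
```

View pics/scene5.png

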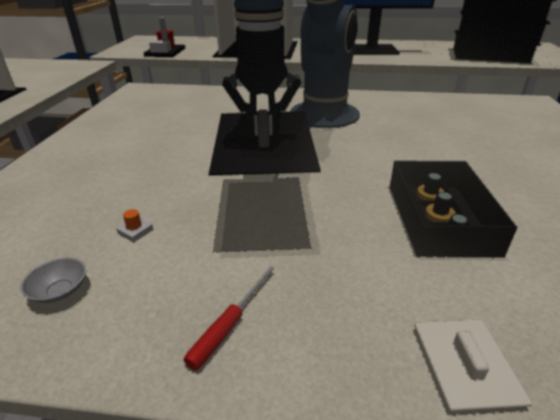

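The lid hangs level at (265,140), and the wrist force of about 3 N down matches its weight. I'll carry it gently over the tray.

>>> {"fn": "jog_arm", "kwargs": {"plan": [2,-12,0,0,6,-40,0,0.5,12,-78,0,1,20,-125,0,1.5,28,-175,0,2,35,-225,0,2.5,42,-270,0,3,48,-305,0,3.5,51,-326,0,4,52,-333,0,4]}}

```text
time: 18.0
tool_pos: [0.5149, 0.2403, 0.1604]
eef_rot: [-3.135, -0.166, 0.001]
contact_force: [-0.5, -0.7, -3.8]
opening: 0.193
```

>>> {"fn": "jog_arm", "kwargs": {"plan": [0,0,2,0,0,0,8,0,0,0,15,0,0,0,22,0,0,0,28,0,0,0,33,0,0,0,37,0,0,0,39,0,0,0,40,0,0,0,40,0]}}

```text
time: 19.25
tool_pos: [0.515, 0.2404, 0.1205]
eef_rot: [-3.135, -0.166, 0.001]
contact_force: [-0.3, 0.3, -2.4]
opening: 0.196
```

```bash
cat > m6.py <<'E'
from h import *
import sys
for n in('top','scene'): grab(n,n+sys.argv[1])
rel([(.5163,.2383,.076,5.7)])
for n in('top','scene'):
    a=np.load(f'pics/{n}{sys.argv[1]}.npz');C=cloud(n,a['d']); z=C[...,2]
    zt=float(sys.argv[2]) # expected plate top
    c=(np.abs(C[...,:2]-[.5163,.2383])<[.18,.14]).all(2)
    m=(c&(abs(z-zt)<.006)).astype(np.uint8)
    k,l,s,_=cv2.connectedComponentsWithStats(m); P=C[l==1+np.argmax(s[1:,4])]
    A=np.c_[P[:,:2]-[.5163,.2383],np.ones(len(P))]; q=np.linalg.lstsq(A,P[:,2],rcond=None)[0]
    print(n,'plate',len(P),cv2.minAreaRect((P[:,:2]*1000).astype(np.float32)),'tilt deg',np.degrees(q[:2]).round(2),'z',q[2].round(4))
E
python3 m6.py 6 .113
```

```text
t 19.35 tcp [0.515  0.2404 0.1205] yaw 6.05 zaxis [-7.0e-04  2.1e-03 -1.0e+00] F [-0.25 -0.18 -3.13] open 0.198
(0.5163, 0.2383, 0.076, 5.7) -> [ 1.1  2.4 44.5] turn 0.3
top plate 6622 ((513.3659057617188, 238.60745239257812), (251.5828399658203, 169.95713806152344), 6.4212846755981445) tilt deg [-0.17  0.08] z 0.114
scene plate 6271 ((517.75634765625, 241.57522583007812), (250.8060302734375, 172.75758361816406), 6.102546215057373) tilt deg [-0.26  0.13] z 0.1143
```

View pics/scene6.png

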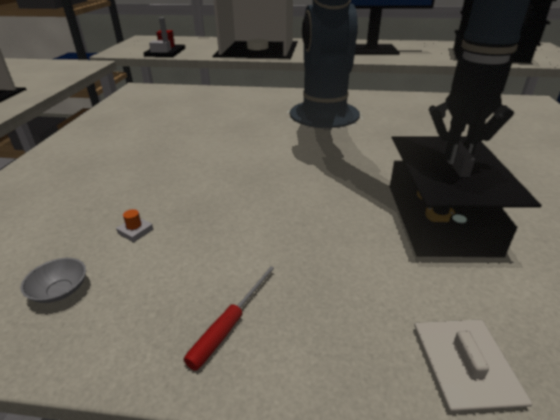

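View pics/top6.png

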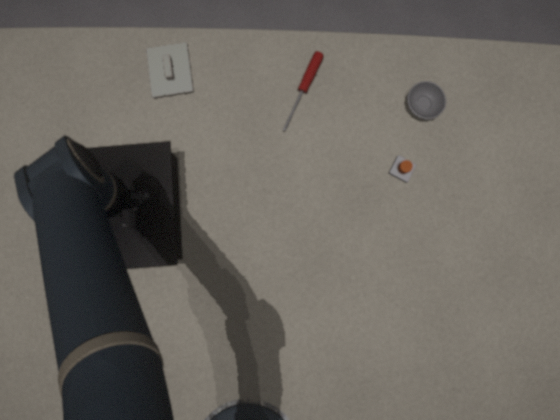

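The lid is level above the tray in both views, at (460,165) in the scene view. It is about 1 mm off in x and 2 mm in y, with yaw within 0.5°. I'll correct that while lowering it.

>>> {"fn": "jog_arm", "kwargs": {"plan": [1,2,2,0.4,1,2,6,0.4,1,2,11,0.4,1,2,16,0.4,1,2,21,0.4,1,2,26,0.4,1,2,30,0.4,1,2,33,0.4,1,2,35,0.4,1,2,36,0.4]}}

```text
time: 20.6
tool_pos: [0.5162, 0.2386, 0.0845]
eef_rot: [-3.136, -0.155, 0.001]
contact_force: [-0.2, 0.2, -2.6]
opening: 0.195
```

```bash
python3 m6.py 7 .078
```

```text
t 20.7 tcp [0.5162 0.2387 0.0845] yaw 5.65 zaxis [-7.0e-04  2.1e-03 -1.0e+00] F [-0.28  0.67 -3.67] open 0.197
(0.5163, 0.2383, 0.076, 5.7) -> [0.1 0.4 8.5] turn -0.1
top plate 5998 ((514.6259155273438, 236.18045043945312), (251.60336303710938, 170.53392028808594), 6.081417560577393) tilt deg [-0.13  0.06] z 0.078
scene plate 6255 ((517.5743408203125, 239.83560180664062), (251.98948669433594, 173.39974975585938), 5.658212661743164) tilt deg [-0.2   0.12] z 0.0782
```

No contact yet. The lid is aligned within about 1.5 mm, with 8 mm left to go.

>>> {"fn": "jog_arm", "kwargs": {"plan": [0,0,1,0,0,0,2,0,0,0,3,0,0,0,4,0,0,0,5,0,0,0,6,0,0,0,7,0,0,0,7.5,0,0,0,8,0,0,0,8,0]}}

```text
time: 21.95
tool_pos: [0.5162, 0.2387, 0.0766]
eef_rot: [-3.136, -0.155, 0.001]
contact_force: [-0.1, -0.9, -1.7]
opening: 0.193
```

>>> {"fn": "jog_arm", "kwargs": {"plan": [0,0,0.2,0,0,0,0.4,0,0,0,0.6,0,0,0,0.6,0,0,0,0.6,0,0,0,0.6,0,0,0,0.6,0,0,0,0.6,0,0,0,0.6,0,0,0,0.6,0]}}

```text
time: 23.2
tool_pos: [0.5162, 0.2387, 0.0765]
eef_rot: [-3.136, -0.155, 0.0]
contact_force: [-2.6, -1.7, 5.1]
opening: 0.195
```

The force has turned upward (5 N) at TCP height 0.0765, so the lid is on the rim. Releasing and retreating.

>>> {"fn": "jog_arm", "kwargs": {"plan": [0,0,0,0,0,0,0,0,0,0,0,0,0,0,0,0,0,0,0,0,0,0,0,0,0,0,0,0,0,0,0,0,0,0,0,0,0,0,0,0], "grip": 0.7}}

```text
time: 24.45
tool_pos: [0.5162, 0.2387, 0.0765]
eef_rot: [-3.136, -0.155, 0.001]
contact_force: [0.5, -0.2, -0.2]
opening: 0.696
```

>>> {"fn": "jog_arm", "kwargs": {"plan": [0,0,-5,0,0,0,-15,0,0,0,-30,0,0,0,-50,0,0,0,-75,0,0,0,-95,0,0,0,-110,0,0,0,-118,0,0,0,-120,0,0,0,-120,0]}}

```text
time: 25.7
tool_pos: [0.5159, 0.2383, 0.196]
eef_rot: [-3.136, -0.155, 0.002]
contact_force: [-0.6, -0.7, -1.0]
opening: 0.702
```

>>> {"fn": "jog_arm", "kwargs": {"plan": [0,20,0,0,0,55,0,0,0,95,0,0,0,140,0,0,0,185,0,0,0,225,0,0,0,260,0,0,0,285,0,0,0,298,0,0,0,300,0,0]}}

```text
time: 26.95
tool_pos: [0.545, -0.0614, 0.1951]
eef_rot: [-3.136, -0.152, 0.003]
contact_force: [0.4, 0.2, 0.2]
opening: 0.696
```

```bash
python3 m6.py 8 .070
```

```text
t 27.05 tcp [ 0.5453 -0.0596  0.1954] yaw 5.69 zaxis [-0.0017  0.0021 -1.    ] F [-0.    0.13 -0.22] open 0.701
(0.5163, 0.2383, 0.076, 5.7) -> [   0.9 -299.1  120. ] turn -0.0
top plate 9194 ((514.467529296875, 238.732177734375), (251.603271484375, 174.11074829101562), 5.828800678253174) tilt deg [-0.06 -0.04] z 0.0701
scene plate 6668 ((519.0205078125, 240.04258728027344), (249.4695587158203, 172.99813842773438), 5.651948928833008) tilt deg [-0.1   0.04] z 0.0703
```

View pics/scene8.png

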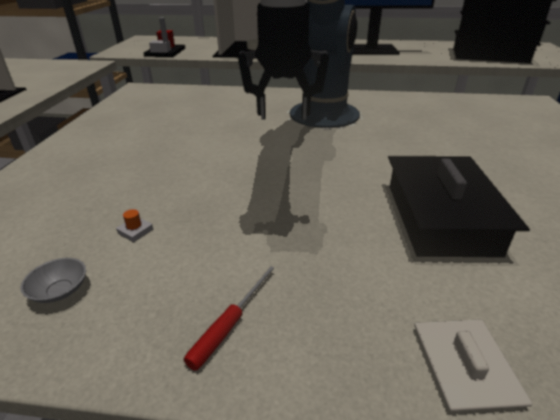

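View pics/top8.png

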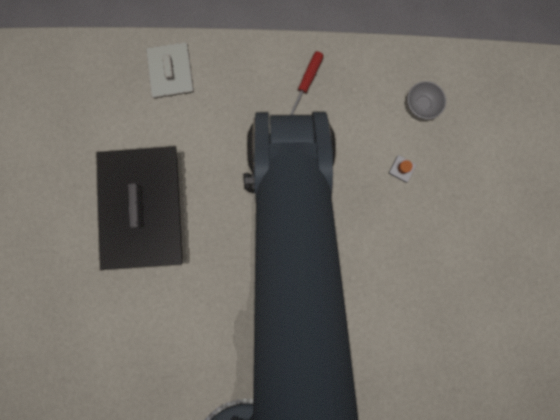

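The lid sits level on the tray, at (450,200) in the scene view and (139,208) in the top view. Its plate top is at 70 mm as expected, tilt is about 0.1°, and it is centred within about 1 mm. The robot touches nothing.

```bash
python3 -c "
from plant import ctrl
print(ctrl.finish_job())"
```

```text
the job is handed in; nothing more can be done
None
```

I stood the brass-based module in the tray's empty compartment, put the lid on, and handed the job in at about 27 s of the 58 s allowed. `finish_job` gives no verdict, so the results below are my own measurements.

- **Module:** I set it down until the wrist force read about 6 N upward, then let go. Before the lid went on, both views showed it upright. Its top was 50 mm above the bench, as it should be when standing on the tray floor. It was within about 1 mm of the disc centre in the top view and about 4 mm in the scene view. I could not see it again once the lid was on.
- **Lid:** I lowered it until the force turned upward, then let go. Both views put the plate top at 70 mm, which makes the lid's origin 56 mm above the tray's. Tilt was about 0.1°, yaw was within 0.1° of the tray's, and it was centred within about 1 mm.
- **Robot:** the arm was retracted about 0.3 m clear, with no contact force.

**Disagreement:** the two cameras differed by up to 4–5 mm in absolute x. I used the average of the two views for the grasps and placements. I compared the lid with the tray within each view, where the camera offset cancels out.

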